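Move a row of tools to the other rack in the same order

TASK

The file, spanner, paint brush and timber sanding block on the full tool rack are laid out in the order they will be used. Move all four to the empty rack and keep the same order from left to right, each lying flat and lengthwise in its own bay, in the middle of it, just as it lay in the first rack.

Things in the scene. Friction and masses are not known exactly. Their poses are not given: they have to be found in the camera images.
- block: Loose sanding block, a plain brown timber bar 160 mm long, 44 mm wide, 30 mm high, 0.12 kg. Origin: middle of length and width, on its underside (at batten-top height); y axis along the tool to the near end, which starts towards the robot; z up. Grip it across its width at the origin.
- spanner: Loose steel combination spanner, 225 mm long, heads up to 36 mm wide and 8 mm thick, 0.14 kg. Origin: middle of length and width, on its underside (at batten-top height); y axis along the tool to the ring end, which starts towards the robot; z up. Grip it at the origin: flat shaft 11 mm wide, 1 to 6 mm above the origin, its middle 1.5 mm to the -x side.
- brush: Loose flat paint brush, 212 mm long, 54 mm wide at the dark bristles, 16 mm thick, reddish handle, 0.09 kg. Origin: middle of length and width, on its underside (at batten-top height); y axis along the tool to the handle end, which starts towards the robot; z up. Grip its bright ferrule, 52 mm wide and 16 mm high, 25 mm to the bristle side (-y) of the origin (it runs from 6 to 44 mm).
- file: Loose flat file, 245 mm long, dark steel blade 20 mm wide, timber handle 26 mm thick, 0.18 kg. Origin: middle of length and width, on its underside (at batten-top height); y axis along the tool to the handle end, which starts towards the robot; z up. Grip it at the origin: 20 mm wide, take it as 16 mm high.
- block_saddle: Fixed saddle on the full rack, where the block lies at the start (the four are alike, shuffled; it stays and marks the block's place in the row). Two wood battens across, 26 mm (x) x 82 mm (y) x 22 mm high, at x = -60 and +60 mm, with end shoulders 11 mm higher, 72 mm apart. Between the battens 94 mm is open down to the board. Origin: centre, on the board's top; y along the row.
- spanner_saddle: Fixed saddle on the full rack, where the spanner lies at the start (the four are alike, shuffled; it stays and marks the spanner's place in the row). Two wood battens across, 26 mm (x) x 82 mm (y) x 22 mm high, at x = -60 and +60 mm, with end shoulders 11 mm higher, 72 mm apart. Between the battens 94 mm is open down to the board. Origin: centre, on the board's top; y along the row.
- brush_saddle: Fixed saddle on the full rack, where the brush lies at the start (the four are alike, shuffled; it stays and marks the brush's place in the row). Two wood battens across, 26 mm (x) x 82 mm (y) x 22 mm high, at x = -60 and +60 mm, with end shoulders 11 mm higher, 72 mm apart. Between the battens 94 mm is open down to the board. Origin: centre, on the board's top; y along the row.
- file_saddle: Fixed saddle on the full rack, where the file lies at the start (the four are alike, shuffled; it stays and marks the file's place in the row). Two wood battens across, 26 mm (x) x 82 mm (y) x 22 mm high, at x = -60 and +60 mm, with end shoulders 11 mm higher, 72 mm apart. Between the battens 94 mm is open down to the board. Origin: centre, on the board's top; y along the row.
- full_rack: Fixed plywood board, 180 mm (x) by 356 mm (y, along the row) by 10 mm thick, carrying the four saddles with the tools at y = +126, +42, -42 and -126 mm. Origin: centre of its underside, on the bench; x points away from the robot, +y to the left (turned up to 0.2 rad). It may be the left or the right rack.
- empty_rack: Fixed rack like the full one, empty at the start, one piece: bays at x = 0, y = +126, +42, -42, -126 mm in its frame. Batten tops, where the tools lie, are 32 mm above the origin, shoulders 43 mm, 72 mm clear between shoulders; battens at x = -60 and +60 mm, 94 mm open between. Origin: centre of its underside, on the bench; x away from the robot, +y left (turned up to 0.2 rad).
Mind the look-alikes: they are no part of the job. Of the things that look like the brush, the larger one is meant.

How it is judged (in metres and radians):
At the end, for the whole second after the job is handed in: Each of the four rests in the empty rack's bay with the same place, counted from the left, as the saddle it came from: origin within 15 mm across and 20 mm along of the bay's middle, 22 to 42 mm above the rack's underside, length within 0.2 rad of the rack's x axis (either way round), at rest (((y of block_saddle in the frame of full_rack between 0.106 and 0.146 m and y of block in the frame of empty_rack between 0.111 and 0.141 m) or (y of block_saddle in the frame of full_rack between 0.022 and 0.062 m and y of block in the frame of empty_rack between 0.027 and 0.057 m) or (y of block_saddle in the frame of full_rack between -0.062 and -0.022 m and y of block in the frame of empty_rack between -0.057 and -0.027 m) or (y of block_saddle in the frame of full_rack between -0.146 and -0.106 m and y of block in the frame of empty_rack between -0.141 and -0.111 m)) and x of block in the frame of empty_rack between -0.02 and 0.02 m and z of block in the frame of empty_rack between 0.022 and 0.042 m and angle between the y axis of each of block, spanner, brush, file and the x axis of empty_rack, either way round below 0.2 rad and linear speed of each of block, spanner, brush, file below 0.02 m/s and angular speed of each of block, spanner, brush, file below 0.2 rad/s and ((y of spanner_saddle in the frame of full_rack between 0.106 and 0.146 m and y of spanner in the frame of empty_rack between 0.111 and 0.141 m) or (y of spanner_saddle in the frame of full_rack between 0.022 and 0.062 m and y of spanner in the frame of empty_rack between 0.027 and 0.057 m) or (y of spanner_saddle in the frame of full_rack between -0.062 and -0.022 m and y of spanner in the frame of empty_rack between -0.057 and -0.027 m) or (y of spanner_saddle in the frame of full_rack between -0.146 and -0.106 m and y of spanner in the frame of empty_rack between -0.141 and -0.111 m)) and x of spanner in the frame of empty_rack between -0.02 and 0.02 m and z of spanner in the frame of empty_rack between 0.022 and 0.042 m and ((y of brush_saddle in the frame of full_rack between 0.106 and 0.146 m and y of brush in the frame of empty_rack between 0.111 and 0.141 m) or (y of brush_saddle in the frame of full_rack between 0.022 and 0.062 m and y of brush in the frame of empty_rack between 0.027 and 0.057 m) or (y of brush_saddle in the frame of full_rack between -0.062 and -0.022 m and y of brush in the frame of empty_rack between -0.057 and -0.027 m) or (y of brush_saddle in the frame of full_rack between -0.146 and -0.106 m and y of brush in the frame of empty_rack between -0.141 and -0.111 m)) and x of brush in the frame of empty_rack between -0.02 and 0.02 m and z of brush in the frame of empty_rack between 0.022 and 0.042 m and ((y of file_saddle in the frame of full_rack between 0.106 and 0.146 m and y of file in the frame of empty_rack between 0.111 and 0.141 m) or (y of file_saddle in the frame of full_rack between 0.022 and 0.062 m and y of file in the frame of empty_rack between 0.027 and 0.057 m) or (y of file_saddle in the frame of full_rack between -0.062 and -0.022 m and y of file in the frame of empty_rack between -0.057 and -0.027 m) or (y of file_saddle in the frame of full_rack between -0.146 and -0.106 m and y of file in the frame of empty_rack between -0.141 and -0.111 m)) and x of file in the frame of empty_rack between -0.02 and 0.02 m and z of file in the frame of empty_rack between 0.022 and 0.042 m); the robot touches nothing.
It also fails if it takes over 109 s, if anything falls off the work surface, if the arm or the gripper's body presses on something with over 40 N, if the wrist force passes 120 N, or if a joint passes its speed limit or range.

ROBOT

A 6-joint arm with a two-finger parallel gripper is mounted at the origin on a cart in front of the work surface, level with it; the furniture and walls round the work are solid. World frame = base frame: x ahead of the robot, y to its left, z up, the work surface at z = 0. Lengths are in mm, angles in rad, forces in N, time in s.
With the tool pointing down it reaches from about 300 to 775 mm from the base axis. Payload 14.6 kg.
Tool frame: the origin (TCP) lies on the centre line of the jaws, within the pads' length; the fingertips stand 8 mm ahead of it and the grasp point (between the pads) lies 11 mm behind it; z points along the fingers, y is the line along which they close (so a half turn about z gives the same grasp; the last joint's range is limited). The gripper opens to 94 mm and grips with 3 to 60 N. Pads are 16 mm wide; open, the fingers measure 119 mm over their backs; the gripper's body (75 mm by 177 mm) begins 78 mm behind the grasp point.
Start: joints at [1.191, 0.3, 1.521, -0, 1.321, -0.067], TCP at [169.245, 523.302, 213.446] pointing down, gripper open.
Joint ranges: [-3.03, 3.03], [-0.79, 2.21], [0.23, 2.52], [-1.04, 4.18], [0, 3.07], [-2.55, 2.55]. Speed limits (rad/s): [2.22, 2.22, 2.57, 3.14, 3.14, 3.14].

INTERFACE

Orientations are given as [roll, pitch, yaw] about the fixed x, y, z axes, in that order (R = Rz(yaw) Ry(pitch) Rx(roll)).
In Python, from cell import manip gives the robot as it stands.
- The arm moves only by the tool jog_arm, never from a script. Its argument "rows" is one flat list of numbers, 7 for each row, row after row: the shift along the world's x, y, z in cm, then the turn, a rotation vector about the world's x, y, z in rad, then the closure, from 0 (fully open) to 1 (shut). In form: [dx, dy, dz, rx, ry, rz, fingers, dx, dy, dz, rx, ry, rz, fingers, ...]. A call has 1 to 20 rows; each row shifts and turns the commanded pose from where the row before left it; what a row does not reach is not made up. A row lasts 1/12 s, in which the tool goes at most 41.7 mm and 7.16 degrees, less where a joint would pass 70% of its speed; a pose out of reach is approached as far as the arm can. A call with a gripper value outside its range is refused whole. The fingers move at their own pace and stop on an object; "newtons" is the grip in N (left out, the last holds). Time passes only in rows, so rows that do not move let the fingers close. It gives the time, the measured TCP pose, the force, the opening and the grip force at its end, in the units of the state.
- manip.read_state(): the state, without advancing time (a new reading comes with each control period).
- manip.camera(name): name is "scene" or "top"; returns (picture, depth): 400x640x3 uint8, blue, green, red; 400x640 float32, mm along the optical axis (not along the pixel's ray), 0 where there is no reading.
- manip.camera_model(name): a dict with "K" (3x3 intrinsics, pixels), "k1" (the pictures are not rectified: a ray, as slopes to the right and down, at radius r is drawn at 1 + k1 r^2 times it, then the intrinsics apply), "R" (3x3) and "t" (3): a world point X has camera coordinates R X + t. Camera axes: x right, y down, z forward; pixel columns grow to the right and rows downward; lengths in mm; the calibration is good to about 2 mm. A picture is of the moment at which its call begins. camera_model takes no time and is no camera call.
- manip.sign_off(): hands the job in; it is judged then, once.
The state is a dict: "clock": time; "joints": joint angles; "qd": joint speeds; "effort": joint torques, N m; "eef_pos": TCP position; "eef_rot": TCP orientation; "wrist_force": force on the tool from outside, world axes, zero at the start; "moment": the same for the moment, N m; "finger_gap": finger opening in mm; "finger_force": force on a finger pad.
Only numpy, scipy, OpenCV 4.12 (cv2) and the standard library are available. Lean on these libraries where they do the work, as an engineer would, in place of code of your own. Each camera call takes 0.05 s, during which the arm holds its last target. There are 200 camera calls.

## Working session

There is one attempt and no reset: what is moved stays moved. The work goes in short steps, Python scripts to look and compute and a tool call to move; the robot and the scene stay as the last step left them, time stands still between calls to the robot, and variables do not carry over. Pictures are saved under pics/ and viewed, at most 14 in all, crops included, and the job is handed in when it is done.

Besides the shell and the picture viewer there is one more tool, called after ">>>" as name(argument=value, ...), one argument or row to a line, values as JSON. jog_arm: Moves the arm, as the interface text tells. Its arguments: {"type":"object","properties":{"rows":{"type":"array"},"newtons":{"type":"number"}},"required":["rows"]}

```bash
mkdir -p pics; ls
cat > h.py <<'E'
import numpy as np,cv2
from cell import manip
def unproj(m,uv,z=None,depth=None):
    K,k1,R,t=np.array(m["K"]),m["k1"],np.array(m["R"]),np.array(m["t"]).ravel()
    uv=np.atleast_2d(np.array(uv,float))
    p=cv2.undistortPoints(uv.reshape(-1,1,2),K,np.array([k1,0,0,0.])).reshape(-1,2)
    d=np.c_[p,np.ones(len(p))]
    if depth is not None: return (d*np.array(depth).reshape(-1,1)-t)@R
    w=d@R; c=-R.T@t
    return c+w*((z-c[2])/w[:,2])[:,None]
E
python3 - <<'E'
from h import *
for n in("scene","top"):
    p,d=manip.camera(n); cv2.imwrite(f"pics/{n}0.png",p); np.savez(f"{n}0.npz",p=p,d=d)
    m=manip.camera_model(n);print(n,m)
print(manip.read_state())
E
```

```text
pics
scene {'K': array([[459.12840828,   0.        , 319.75255533],
       [  0.        , 459.12840828, 203.65364683],
       [  0.        ,   0.        ,   1.        ]]), 'k1': -0.009965297081145312, 'R': array([[ 0.85477025, -0.51899864,  0.00286962],
       [-0.36324014, -0.60217309, -0.71094597],
       [ 0.370708  ,  0.6066531 , -0.70324078]]), 't': array([-351.74439091,  240.41230843, 1253.98736446])}
top {'K': array([[515.18013601,   0.        , 316.40754665],
       [  0.        , 515.18013601, 196.37061339],
       [  0.        ,   0.        ,   1.        ]]), 'k1': -0.16132930261317613, 'R': array([[ 0.02375312, -0.99969649,  0.00653598],
       [-0.98458257, -0.02452633, -0.17319247],
       [ 0.17330021, -0.00232135, -0.98486631]]), 't': array([  45.1118842 ,  451.84575169, 1441.155511  ])}
{'clock': 0.1, 'joints': array([ 1.19139963e+00,  3.00387373e-01,  1.52148699e+00, -1.04094803e-06,
        1.32067540e+00, -6.66210328e-02]), 'qd': array([ 0.00054382, -0.00083152, -0.00261791, -0.0007112 , -0.00036796,
       -0.00016844]), 'effort': array([-1.04050087e-04, -5.32651305e+01, -3.53280938e+01,  7.08749495e-02,
        2.34290538e-02, -1.23341772e-05]), 'eef_pos': array([169.17229964, 523.11757823, 212.97205089]), 'eef_rot': array([-3.14063760e+00, -6.27100955e-05,  2.82881722e+00]), 'wrist_force': array([0.63223653, 0.70346365, 0.08463943]), 'moment': array([-0.02478121,  0.01102608, -0.00064752]), 'finger_force': 0.0, 'finger_gap': 93.69743565238709}
```

View pics/top0.png

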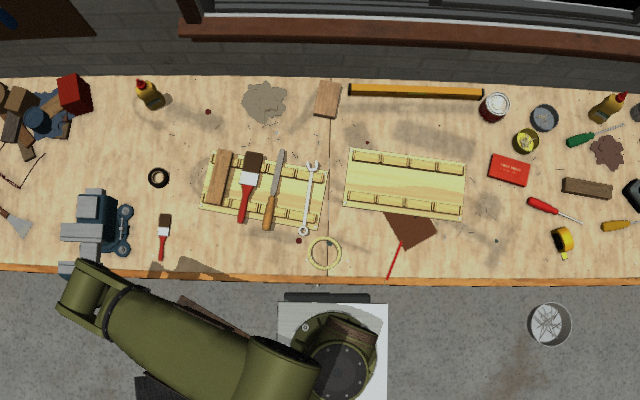

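View pics/scene0.png

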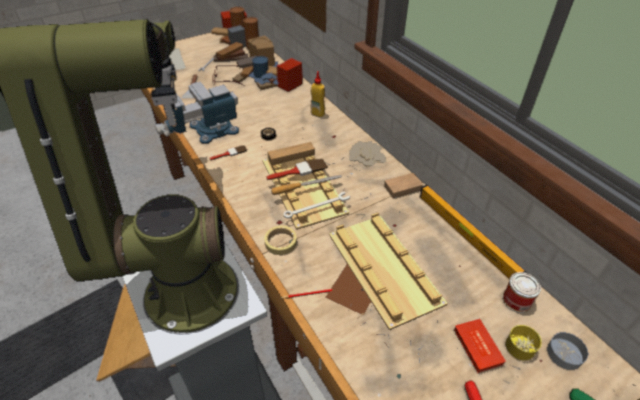

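The top view shows the full rack at left (columns 200–328) and the empty rack at right (345–467). Brush candidates are the one in the rack at (248,187) and the small one at (164,237); the larger one, in the rack, is meant. Block candidates are the brown bar in the rack at (218,178), loose timber at (327,98) and a bar at (587,187); the one in the rack fits. There is only one file, at (275,190), and one spanner, at (309,200).

Run:
```python
from h import *
a=np.load("top0.npz");p,d=a["p"],a["d"];m=manip.camera_model("top")
c=p[140:245,190:480];cv2.imwrite("pics/crop0.png",cv2.resize(c,None,fx=2.75,fy=2.75,interpolation=cv2.INTER_CUBIC))
v,u=np.mgrid[0:400,0:640]
W=unproj(m,np.c_[u.ravel(),v.ravel()],depth=d.ravel()).reshape(400,640,3)
np.save("W0.npy",W)
hsv=cv2.cvtColor(p,cv2.COLOR_BGR2HSV)
for n,(x,y) in dict(block=(218,178),ferr=(249,172),handle=(244,205),blade=(278,168),fh=(269,210),sp=(308,195),bench=(335,180),board=(405,185),batten=(380,163),shoulder=(375,158),board2=(205,205),).items(): print(n,hsv[y,x],W[y,x].round(1))
h=W[...,2]
print("bench z",np.median(h[240:260,440:480]), "col heights empty",h[145:220:3,380].round(0))
print("full ",h[145:220:3,293].round(0))
```

```text
block [ 17 132 168] [493.5 339.3  59.6]
ferr [ 40  14 168] [515.4 252.2  49.1]
handle [  2 204 164] [419.6 262.7  43.9]
blade [ 19  37 150] [530.9 169.4  41.7]
fh [ 16 155 158] [405.6 189.6  53.4]
sp [ 44  13 210] [453.7  80.3  41.1]
bench [ 18  78 174] [508.    2.    1.3]
board [ 30  82 200] [ 497.5 -206.3    5. ]
batten [ 22 141  58] [ 557.6 -128.9   25.1]
shoulder [ 26 105 201] [ 568.8 -112.5   38.9]
board2 [ 30  86 199] [421.7 382.8  10.7]
bench z 0.9027689189287178 col heights empty [-2.  1.  7. 40. 43. 43. 25. 11.  7.  9. 14.  7. 16. 16. 14. 12. 13. 33.
 31. 37. 10. 11.  6. -0. -4.]
full  [ 1. -4. -2.  5. -1.  8. -6.  6. 34. 44. 43. 19. 12.  6.  8.  7. 13. 12.
 10. 12. 14. 10. 32. 36. 34.]
```

View pics/crop0.png

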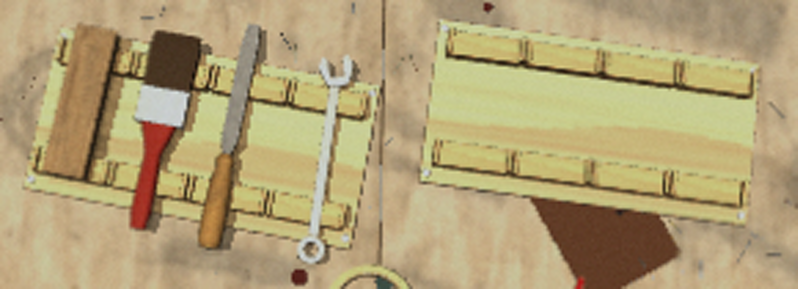

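The crop confirms, left to right in the full rack: the brown bar, the large brush, the file and the spanner (ring end near). The right rack is empty. Next I'll measure rack and tool axes.

```bash
cat > meas.py <<'E'
from h import *
def mask(p,lo,hi,box):
    hsv=cv2.cvtColor(p,cv2.COLOR_BGR2HSV); k=cv2.inRange(hsv,np.array(lo),np.array(hi))
    b=np.zeros_like(k);x0,y0,x1,y1=box;b[y0:y1,x0:x1]=255
    return k&b
def rect(m,k,z,big=True,close=0):
    if close: k=cv2.morphologyEx(k,cv2.MORPH_CLOSE,np.ones((close,close)))
    if big:
        n,l,s,_=cv2.connectedComponentsWithStats(k); k=(l==1+np.argmax(s[1:,4])).astype(np.uint8)
    v,u=np.nonzero(k)
    P=unproj(m,np.c_[u,v],z)[:,:2].astype(np.float32)
    c,wh,_=r=cv2.minAreaRect(P); B=cv2.boxPoints(r)
    e=max((B[1]-B[0],B[2]-B[1]),key=np.linalg.norm); 
    if e[0]<0:e=-e
    return np.array(c).round(1),np.round(sorted(wh),1),round(float(np.arctan2(e[1],e[0])),3)
E
python3 - <<'E'
from meas import *
p=np.load("top0.npz")["p"];m=manip.camera_model("top")
B=([24,50,60],[36,150,255])
ke=mask(p,*B,(340,143,475,225));kf=mask(p,*B,(195,143,332,235))
print("empty",rect(m,ke,10,close=5));print("full",rect(m,kf,10,big=True,close=15))
kb=mask(p,[10,100,90],[19,160,210],(200,143,236,209));print("block",rect(m,kb,62))
kr=mask(p,[0,150,90],[8,255,255],(232,150,266,228));print("brush red",rect(m,kr,43))
kfe=mask(p,[0,0,130],[179,50,255],(236,165,264,190));print("ferrule",rect(m,kfe,48))
kbr=mask(p,[0,0,0],[25,180,90],(240,148,268,178));print("bristle",rect(m,kbr,48))
kbl=mask(p,[0,0,70],[179,75,200],(268,145,288,200));print("blade",rect(m,kbl,46))
kh=mask(p,[8,110,90],[20,255,255],(258,190,282,235));print("fhandle",rect(m,kh,52))
ks=mask(p,[0,0,140],[179,50,255],(296,155,324,242));print("spanner",rect(m,ks,39,close=3))
o=p//3
for k,c in((ke,(0,255,0)),(kf,(0,255,0)),(kb,(255,0,0)),(kr,(0,0,255)),(kfe,(255,255,0)),(kbr,(255,0,255)),(kbl,(0,255,255)),(kh,(255,128,0)),(ks,(255,255,255))):o[k>0]=c
cv2.imwrite("pics/mask0.png",cv2.resize(o[140:245,190:480],None,fx=2.75,fy=2.75,interpolation=cv2.INTER_NEAREST))
E
```

```text
empty (array([ 505.3, -200.5]), array([241.6, 383.7]), -1.522)
full (array([439.6, 224.2]), array([251.6, 364.4]), 1.415)
block (array([498.1, 342.4]), array([ 54.1, 163.7]), -0.169)
brush red (array([424.6, 261.1]), array([ 30.3, 111. ]), -0.083)
ferrule (array([497.8, 253.5]), array([37.6, 50.9]), 1.427)
bristle (array([545., 236.]), array([58.1, 80. ]), 1.424)
blade (array([521.6, 171.3]), array([ 23.5, 145.4]), -0.122)
fhandle (array([406.2, 177.6]), array([ 47.3, 119.3]), -0.219)
spanner (array([448.4,  81.1]), array([ 33.5, 222.4]), -0.088)
```

View pics/mask0.png

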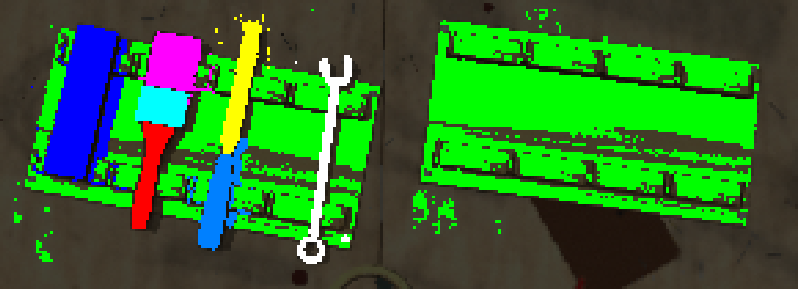

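Run:
```python
from meas import *
p=np.load("top0.npz")["p"];m=manip.camera_model("top")
def pts(l): return (np.array(l,float)+.5)/2.75-.5+[190,140]
for n,c in(("empty",[(441,20),(760,66),(747,224),(421,182)]),("full",[(61,27),(380,86),(352,248),(25,187)])):
    X=unproj(m,pts(c),10)[:,:2]; e=(X[0]+X[3]-X[1]-X[2])/2; f=(X[0]+X[1]-X[3]-X[2])/2
    print(n,X.mean(0).round(1),np.linalg.norm(e).round(1),np.linalg.norm(f).round(1),"yaw from y",(np.arctan2(e[1],e[0])-np.pi/2).round(3),"from x",np.arctan2(f[1],f[0]).round(3))
    # snug edge check
o=lambda k,n=3:cv2.morphologyEx(k,cv2.MORPH_OPEN,np.ones((n,n)))
def line(n,k,z):
    nn,l,s,_=cv2.connectedComponentsWithStats(k); k=l==1+np.argmax(s[1:,4])
    v,u=np.nonzero(k);P=unproj(m,np.c_[u,v],z)[:,:2]
    vx,vy,x,y=cv2.fitLine(P.astype(np.float32),cv2.DIST_HUBER,0,.01,.01).ravel()
    if vx<0:vx,vy=-vx,-vy
    s=(P-[x,y])@[vx,vy];q=(P-[x,y])@[-vy,vx]
    a,b=np.percentile(s,[.3,99.7]);mid=np.array([x,y])+(a+b)/2*np.array([vx,vy])
    print(n,"mid",mid.round(1),"len",(b-a).round(1),"w",np.diff(np.percentile(q,[1,99])).round(1),"ang",np.arctan2(vy,vx).round(3))
line("block",o(mask(p,[10,100,90],[19,160,210],(200,143,234,209)),9),62)
line("red",mask(p,[0,150,90],[8,255,255],(232,150,266,228)),43)
kb=mask(p,[0,0,0],[25,180,90],(240,148,268,178));kf=mask(p,[0,0,130],[179,50,255],(236,165,264,190))
line("head",o(cv2.morphologyEx(kb|kf,cv2.MORPH_CLOSE,np.ones((3,3))),7),48)
line("ferrule",o(kf),48)
line("brush all",o(kb,7)|o(kf)|mask(p,[0,150,90],[8,255,255],(232,150,266,228)),45)
bl=mask(p,[0,0,70],[179,75,200],(268,145,288,200));fh=o(mask(p,[8,110,90],[20,255,255],(258,190,282,235)),5)
line("blade",o(bl),46);line("fhandle",fh,52);line("file",o(bl)|fh,48)
ks=mask(p,[0,0,140],[179,50,255],(296,155,324,242));line("spanner",cv2.morphologyEx(ks,cv2.MORPH_CLOSE,np.ones((3,3))),39)
ks[:176]=0;ks[218:]=0;line("shaft",ks,38)
```

```text
empty [ 499.2 -207.2] 353.8 177.8 yaw from y -0.111 from x -0.108
full [473.6 212. ] 354.6 178.6 yaw from y -0.161 from x -0.152
block mid [498.1 337.1] len 158.2 w [42.8] ang -0.169
red mid [424.3 264.8] len 110.1 w [27.6] ang -0.155
head mid [526.9 247.2] len 98.1 w [53.] ang -0.242
ferrule mid [497.8 253.7] len 50.5 w [37.1] ang 1.451
brush all mid [473.  256.7] len 207.3 w [50.2] ang -0.163
blade mid [520.2 171.8] len 141.8 w [18.7] ang -0.165
fhandle mid [397.3 191.9] len 94.3 w [22.1] ang -0.164
file mid [519.7 171.6] len 141.6 w [18.6] ang -0.165
spanner mid [448.6  81.7] len 222.0 w [30.9] ang -0.119
shaft mid [450.2  81.6] len 121.8 w [9.8] ang -0.113
```

>>> jog_arm(
  rows=[2.74,-1.55,0,0,0,0.012,0.25,2.74,-1.55,0,0,0,0.012,0.25,2.74,-1.55,0,0,0,0.012,0.25,2.74,-1.55,0,0,0,0.012,0.25,2.74,-1.55,0,0,0,0.012,0.25,2.74,-1.55,0,0,0,0.012,0.25,2.74,-1.55,0,0,0,0.012,0.25,2.74,-1.55,0,0,0,0.012,0.25,2.74,-1.55,0,0,0,0.012,0.25,2.74,-1.55,0,0,0,0.012,0.25,2.74,-1.55,0,0,0,0.012,0.25,2.74,-1.55,0,0,0,0.012,0.25,0,0,-2.5,0,0,0,0.25,0,0,-2.5,0,0,0,0.25,0,0,-2.5,0,0,0,0.25,0,0,-2.5,0,0,0,0.25,0,0,0,0,0,0,0.25,0,0,0,0,0,0,0.25],
  newtons=25,
)

```text
clock: 1.6
eef_pos: [497.7, 337.1, 112.9]
eef_rot: [-3.14, -0.002, 2.973]
wrist_force: [-0.3, 0.1, 1.1]
finger_gap: 70.5
finger_force: 0.0
```

>>> jog_arm(
  rows=[0,0,-2,0,0,0,0.25,0,0,-2,0,0,0,0.25,0,0,-2,0,0,0,0.25,0,0,-1.7,0,0,0,0.25,0,0,0,0,0,0,0.25,0,0,0,0,0,0,0.7,0,0,0,0,0,0,0.7,0,0,0,0,0,0,0.7,0,0,0,0,0,0,0.7,0,0,0,0,0,0,0.7,0,0,0,0,0,0,0.7,0,0,0,0,0,0,0.7,0,0,0,0,0,0,0.7],
  newtons=25,
)

```text
clock: 2.68
eef_pos: [498.5, 337.6, 37.7]
eef_rot: [3.141, 0.001, 2.973]
wrist_force: [-1.7, -1.4, 6.3]
finger_gap: 44.0
finger_force: 25.0
```

>>> jog_arm(
  rows=[0,0,2.5,0,0,0,0.7,0,0,2.5,0,0,0,0.7,0,0,2.5,0,0,0,0.7,0,0,2.5,0,0,0,0.7,0.12,-3.49,0,0,0,0.005,0.7,0.12,-3.49,0,0,0,0.005,0.7,0.12,-3.49,0,0,0,0.005,0.7,0.12,-3.49,0,0,0,0.005,0.7,0.12,-3.49,0,0,0,0.005,0.7,0.12,-3.49,0,0,0,0.005,0.7,0.12,-3.49,0,0,0,0.005,0.7,0.12,-3.49,0,0,0,0.005,0.7,0.12,-3.49,0,0,0,0.005,0.7,0.12,-3.49,0,0,0,0.005,0.7,0.12,-3.49,0,0,0,0.005,0.7,0.12,-3.49,0,0,0,0.005,0.7,0,0,0,0,0,0,0.7,0,0,0,0,0,0,0.7,0,0,0,0,0,0,0.7],
)

```text
clock: 4.27
eef_pos: [512.4, -81.2, 136.5]
eef_rot: [3.141, -0.0, 3.032]
wrist_force: [-0.7, 0.1, -0.1]
finger_gap: 43.8
finger_force: 25.0
```

>>> jog_arm(
  rows=[0,0,-2.5,0,0,0,0.7,0,0,-2.5,0,0,0,0.7,0,0,-2.5,0,0,0,0.7,0,0,-1.4,0,0,0,0.7,0,0,-0.8,0,0,0,0.7,0,0,0,0,0,0,0.7,0,0,0,0,0,0,0.7,0,0,0,0,0,0,0.38,0,0,0,0,0,0,0.38,0,0,0,0,0,0,0.38,0,0,0,0,0,0,0.38,0,0,1,0,0,0,0.38,0,0,2.5,0,0,0,0.38,0,0,2.5,0,0,0,0.38,0,0,2.5,0,0,0,0.38,0,0,1.5,0,0,0,0.38,0,0,0,0,0,0,0.38,0,0,0,0,0,0,0.38],
)

```text
clock: 5.77
eef_pos: [512.6, -81.6, 140.3]
eef_rot: [-3.141, 0.002, 3.033]
wrist_force: [-0.1, 0.3, -1.5]
finger_gap: 58.2
finger_force: 0.0
```

>>> jog_arm(
  rows=[-0.15,3.355,0,0,0,-0.005,0.17,-0.15,3.355,0,0,0,-0.005,0.17,-0.15,3.355,0,0,0,-0.005,0.17,-0.15,3.355,0,0,0,-0.005,0.17,-0.15,3.355,0,0,0,-0.005,0.17,-0.15,3.355,0,0,0,-0.005,0.17,-0.15,3.355,0,0,0,-0.005,0.17,-0.15,3.355,0,0,0,-0.005,0.17,-0.15,3.355,0,0,0,-0.005,0.17,-0.15,3.355,0,0,0,-0.005,0.17,0,0,-2,0,0,0,0.17,0,0,-2,0,0,0,0.17,0,0,0,0,0,0,0.17,0,0,0,0,0,0,0.17],
)

```text
clock: 6.93
eef_pos: [496.7, 253.6, 98.2]
eef_rot: [-3.14, -0.003, 2.983]
wrist_force: [1.6, 0.6, -0.3]
finger_gap: 77.8
finger_force: 0.0
```

Run:
```python
from h import *
p,d=manip.camera("top");np.savez("top1.npz",p=p,d=d)
q,_=manip.camera("scene")
a=cv2.resize(p[135:245,190:480],(800,303),interpolation=cv2.INTER_CUBIC);b=cv2.resize(q[130:330,220:460],(354,295))
o=np.zeros((600,800,3),np.uint8);o[:303]=a;o[303:598,:354]=b;cv2.imwrite("pics/c1.png",o)
```

```text
(no output)
```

View pics/c1.png

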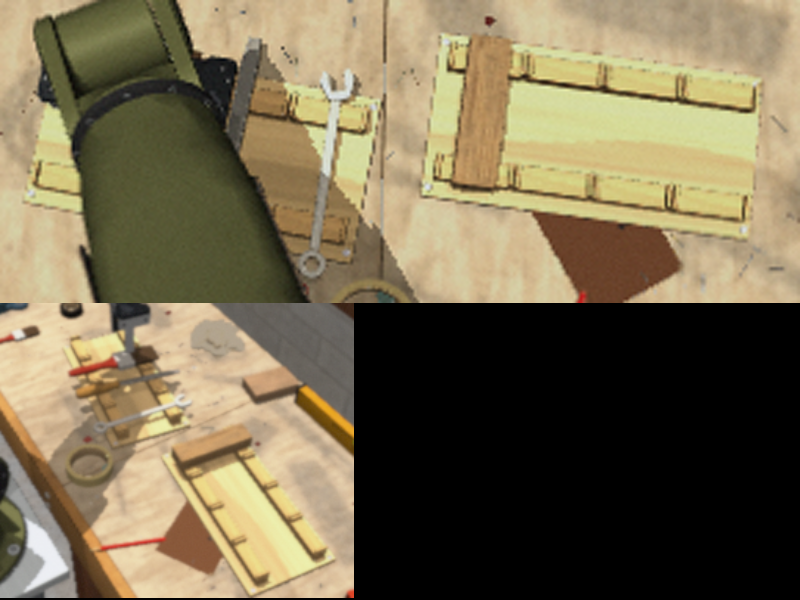

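The picture shows the block in the leftmost bay (top-crop pixels 455–510), flat and between the shoulders. Now I'll grasp the brush.

>>> jog_arm(
  rows=[0,0,-2,0,0,0,0.17,0,0,-2,0,0,0,0.17,0,0,-2,0,0,0,0.17,0,0,-1,0,0,0,0.17,0,0,0,0,0,0,0.17,0,0,0,0,0,0,0.6,0,0,0,0,0,0,0.6,0,0,0,0,0,0,0.6,0,0,0,0,0,0,0.6,0,0,0,0,0,0,0.6,0,0,0,0,0,0,0.6,0,0,0,0,0,0,0.6,0,0,0,0,0,0,0.6],
)

```text
clock: 8.12
eef_pos: [497.8, 254.1, 30.3]
eef_rot: [3.141, 0.001, 2.983]
wrist_force: [-1.3, -0.9, 7.9]
finger_gap: 51.7
finger_force: 25.0
```

>>> jog_arm(
  rows=[0,0,2.5,0,0,0,0.6,0,0,2.5,0,0,0,0.6,0,0,2.5,0,0,0,0.6,0,0,2.5,0,0,0,0.6,0.26,-3.52,0,0,0,0.004,0.6,0.26,-3.52,0,0,0,0.004,0.6,0.26,-3.52,0,0,0,0.004,0.6,0.26,-3.52,0,0,0,0.004,0.6,0.26,-3.52,0,0,0,0.004,0.6,0.26,-3.52,0,0,0,0.004,0.6,0.26,-3.52,0,0,0,0.004,0.6,0.26,-3.52,0,0,0,0.004,0.6,0.26,-3.52,0,0,0,0.004,0.6,0.26,-3.52,0,0,0,0.004,0.6,0.26,-3.52,0,0,0,0.004,0.6,0.26,-3.52,0,0,0,0.004,0.6,0,0,0,0,0,0,0.6,0,0,0,0,0,0,0.6,0,0,0,0,0,0,0.6],
)

```text
clock: 9.7
eef_pos: [528.5, -168.0, 129.3]
eef_rot: [3.141, -0.0, 3.031]
wrist_force: [-0.2, 0.5, -1.5]
finger_gap: 51.6
finger_force: 25.0
```

>>> jog_arm(
  rows=[0,0,-2.5,0,0,0,0.6,0,0,-2.5,0,0,0,0.6,0,0,-2.5,0,0,0,0.6,0,0,-1.5,0,0,0,0.6,0,0,-0.8,0,0,0,0.6,0,0,0,0,0,0,0.6,0,0,0,0,0,0,0.6,0,0,0,0,0,0,0.31,0,0,0,0,0,0,0.31,0,0,0,0,0,0,0.31,0,0,0,0,0,0,0.31,0,0,1,0,0,0,0.31,0,0,2.5,0,0,0,0.31,0,0,2.5,0,0,0,0.31,0,0,2.5,0,0,0,0.31,0,0,1.5,0,0,0,0.31,0,0,0,0,0,0,0.31,0,0,0,0,0,0,0.31],
)

```text
clock: 11.2
eef_pos: [528.8, -168.5, 132.2]
eef_rot: [-3.141, 0.002, 3.031]
wrist_force: [1.7, 0.4, -0.3]
finger_gap: 65.1
finger_force: 0.0
```

>>> jog_arm(
  rows=[-0.58,3.485,0,0,0,-0.005,0.5,-0.58,3.485,0,0,0,-0.005,0.5,-0.58,3.485,0,0,0,-0.005,0.5,-0.58,3.485,0,0,0,-0.005,0.5,-0.58,3.485,0,0,0,-0.006,0.5,-0.58,3.485,0,0,0,-0.006,0.5,-0.58,3.485,0,0,0,-0.006,0.5,-0.58,3.485,0,0,0,-0.006,0.5,-0.58,3.485,0,0,0,-0.005,0.5,-0.58,3.485,0,0,0,-0.005,0.5,0,0,-2,0,0,0,0.5,0,0,-1.3,0,0,0,0.5,0,0,0,0,0,0,0.5,0,0,0,0,0,0,0.5],
)

```text
clock: 12.37
eef_pos: [470.0, 179.9, 97.5]
eef_rot: [-3.14, -0.002, 2.977]
wrist_force: [0.2, -0.1, 0.3]
finger_gap: 47.2
finger_force: 0.0
```

Run:
```python
from h import *
p,d=manip.camera("top")
q,_=manip.camera("scene")
a=cv2.resize(p[135:245,190:480],(800,303),interpolation=cv2.INTER_CUBIC);b=cv2.resize(q[130:330,220:460],(354,295))
o=np.zeros((600,800,3),np.uint8);o[:303]=a;o[303:598,:354]=b;cv2.imwrite("pics/c2.png",o)
```

```text
(no output)
```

View pics/c2.png

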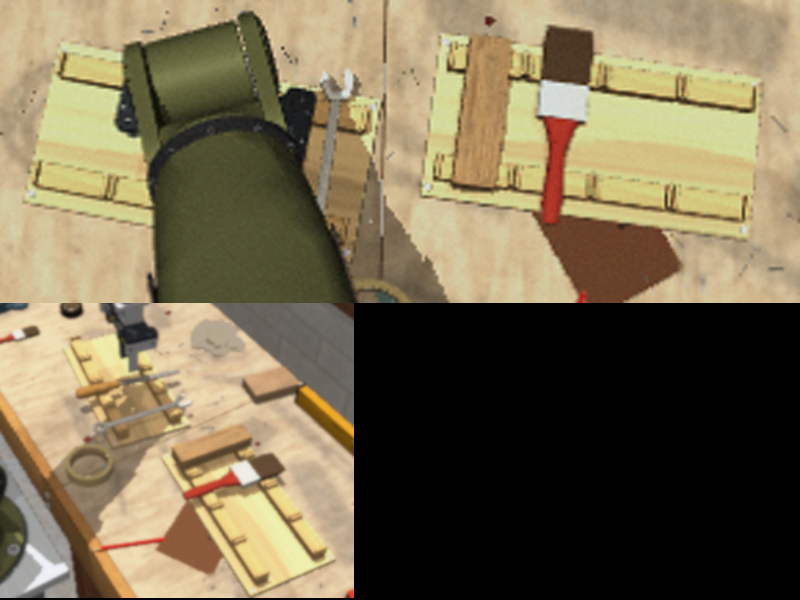

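The brush (crop pixel 565,100) lies flat in bay 2. Next is the file.

>>> jog_arm(
  rows=[0,0,-2,0,0,0,0.5,0,0,-2,0,0,0,0.5,0,0,-2,0,0,0,0.5,0,0,-1,0,0,0,0.5,0,0,0,0,0,0,0.5,0,0,0,0,0,0,0.9,0,0,0,0,0,0,0.9,0,0,0,0,0,0,0.9,0,0,0,0,0,0,0.9,0,0,0,0,0,0,0.9,0,0,0,0,0,0,0.9,0,0,0,0,0,0,0.9,0,0,0,0,0,0,0.9],
  newtons=40,
)

```text
clock: 13.55
eef_pos: [471.0, 180.2, 29.0]
eef_rot: [3.141, 0.001, 2.977]
wrist_force: [-0.5, -0.1, 6.7]
finger_gap: 16.6
finger_force: 40.0
```

>>> jog_arm(
  rows=[0,0,2.5,0,0,0,0.9,0,0,2.5,0,0,0,0.9,0,0,2.5,0,0,0,0.9,0,0,2.5,0,0,0,0.9,0.2,-3.575,0,0,0,0.005,0.9,0.2,-3.575,0,0,0,0.005,0.9,0.2,-3.575,0,0,0,0.005,0.9,0.2,-3.575,0,0,0,0.005,0.9,0.2,-3.575,0,0,0,0.005,0.9,0.2,-3.575,0,0,0,0.005,0.9,0.2,-3.575,0,0,0,0.005,0.9,0.2,-3.575,0,0,0,0.005,0.9,0.2,-3.575,0,0,0,0.005,0.9,0.2,-3.575,0,0,0,0.005,0.9,0.2,-3.575,0,0,0,0.003,0.9,0.2,-3.575,0,0,0,0.002,0.9,0,0,0,0,0,0,0.9,0,0,0,0,0,0,0.9,0,0,0,0,0,0,0.9],
)

```text
clock: 15.13
eef_pos: [494.3, -248.4, 128.0]
eef_rot: [3.141, -0.001, 3.031]
wrist_force: [-0.5, 0.6, -2.5]
finger_gap: 16.3
finger_force: 40.0
```

Run:
```python
from h import *
p,d=manip.camera("top")
q,_=manip.camera("scene")
a=cv2.resize(p[135:245,190:480],(800,303),interpolation=cv2.INTER_CUBIC);b=cv2.resize(q[130:330,220:460],(354,295))
o=np.zeros((600,800,3),np.uint8);o[:303]=a;o[303:598,:354]=b;cv2.imwrite("pics/c3.png",o)
```

```text
(no output)
```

View pics/c3.png

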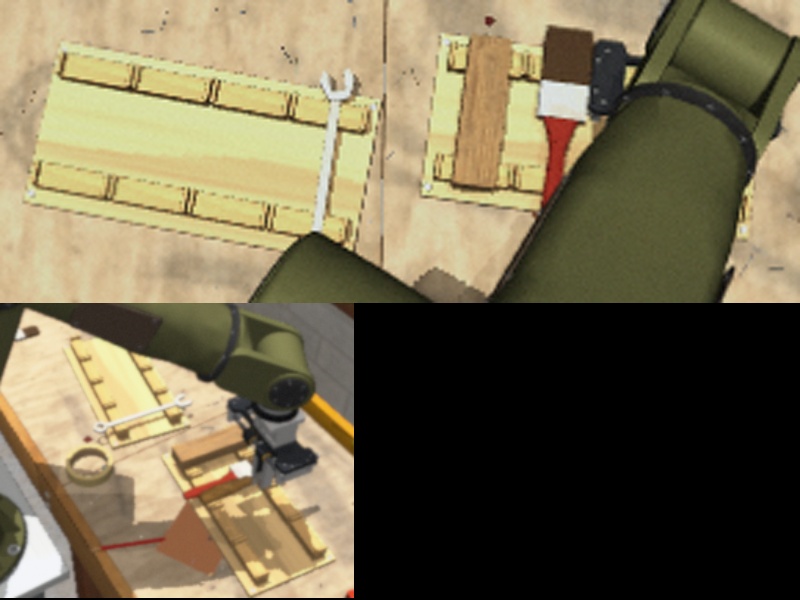

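The file hangs behind the gripper and out of sight, but the gap of 16 mm and the force show that it is held. I'll set it down and look.

>>> jog_arm(
  rows=[0,0,-2.5,0,0,0,0.9,0,0,-2.5,0,0,0,0.9,0,0,-2.5,0,0,0,0.9,0,0,-1.3,0,0,0,0.9,0,0,-0.6,0,0,0,0.9,0,0,-0.5,0,0,0,0.9,0,0,0,0,0,0,0.9,0,0,0,0,0,0,0.9],
)

```text
clock: 15.9
eef_pos: [495.2, -248.7, 30.3]
eef_rot: [-3.141, 0.001, 3.032]
wrist_force: [0.1, 0.2, -1.6]
finger_gap: 16.7
finger_force: 40.0
```

>>> jog_arm(
  rows=[0,0,0,0,0,0,0.65,0,0,0,0,0,0,0.65,0,0,0,0,0,0,0.65,0,0,0,0,0,0,0.65,0,0,1,0,0,0,0.65,0,0,2.5,0,0,0,0.65,0,0,2.5,0,0,0,0.65,0,0,2.5,0,0,0,0.65,0,0,1.5,0,0,0,0.65,0,0,0,0,0,0,0.65],
)

```text
clock: 16.73
eef_pos: [495.9, -249.7, 133.6]
eef_rot: [-3.139, 0.006, 3.032]
wrist_force: [0.0, -0.5, 0.5]
finger_gap: 32.9
finger_force: 0.0
```

>>> jog_arm(
  rows=[-0.46,3.31,0,0,0,0,0.65,-0.46,3.31,0,0,0,0,0.65,-0.46,3.31,0,0,0,0,0.65,-0.46,3.31,0,0,0,0,0.65,-0.46,3.31,0,0,0,0,0.65,-0.46,3.31,0,0,0,0,0.65,-0.46,3.31,0,0,0,0,0.65,-0.46,3.31,0,0,0,0,0.65,-0.46,3.31,0,0,0,0,0.65,-0.46,3.31,0,0,0,0,0.65,0,0,-2,0,0,0,0.65,0,0,-1.3,0,0,0,0.65,0,0,0,0,0,0,0.65,0,0,0,0,0,0,0.65],
)

```text
clock: 17.9
eef_pos: [448.2, 82.0, 96.1]
eef_rot: [-3.141, -0.002, 3.032]
wrist_force: [-0.3, -0.1, -0.0]
finger_gap: 32.7
finger_force: 0.0
```

Run:
```python
from h import *
p,d=manip.camera("top");np.savez("top4.npz",p=p,d=d)
q,_=manip.camera("scene")
a=cv2.resize(p[135:245,190:480],(800,303),interpolation=cv2.INTER_CUBIC);b=cv2.resize(q[130:330,220:460],(354,295))
o=np.zeros((600,800,3),np.uint8);o[:303]=a;o[303:598,:354]=b;cv2.imwrite("pics/c4.png",o)
```

```text
(no output)
```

View pics/c4.png

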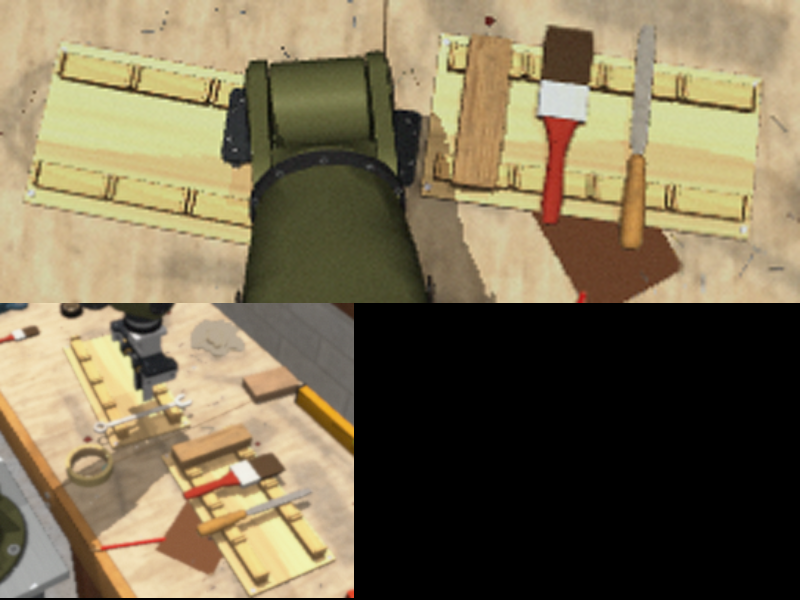

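The file (crop pixel 640,135) lies flat in bay 3. Next is the spanner.

>>> jog_arm(
  rows=[0,0,-2,0,0,0,0.65,0,0,-2,0,0,0,0.65,0,0,-2,0,0,0,0.65,0,0,-1.3,0,0,0,0.65,0,0,0,0,0,0,0.65,0,0,0,0,0,0,1,0,0,0,0,0,0,1,0,0,0,0,0,0,1,0,0,0,0,0,0,1,0,0,0,0,0,0,1,0,0,0,0,0,0,1,0,0,0,0,0,0,1,0,0,0,0,0,0,1],
)

```text
clock: 19.08
eef_pos: [449.3, 82.1, 24.4]
eef_rot: [3.141, 0.002, 3.032]
wrist_force: [-0.9, -1.2, 7.8]
finger_gap: 10.2
finger_force: 40.0
```

>>> jog_arm(
  rows=[0,0,2.5,0,0,0,1,0,0,2.5,0,0,0,1,0,0,2.5,0,0,0,1,0,0,2.5,0,0,0,1,0.3,-3.465,0,0,0,0,1,0.3,-3.465,0,0,0,0,1,0.3,-3.465,0,0,0,0,1,0.3,-3.465,0,0,0,0,1,0.3,-3.465,0,0,0,0,1,0.3,-3.465,0,0,0,0,1,0.3,-3.465,0,0,0,0,1,0.3,-3.465,0,0,0,0,1,0.3,-3.465,0,0,0,0,1,0.3,-3.465,0,0,0,0,1,0.3,-3.465,0,0,0,0,1,0.3,-3.465,0,0,0,0,1,0,0,0,0,0,0,1,0,0,0,0,0,0,1],
)

```text
clock: 20.58
eef_pos: [484.2, -334.8, 123.1]
eef_rot: [3.141, -0.0, 3.03]
wrist_force: [-0.5, 0.6, -1.5]
finger_gap: 10.0
finger_force: 40.0
```

>>> jog_arm(
  rows=[0,0,-2.5,0,0,0,1,0,0,-2.5,0,0,0,1,0,0,-2.5,0,0,0,1,0,0,-1.4,0,0,0,1,0,0,-0.6,0,0,0,1,0,0,-0.4,0,0,0,1,0,0,0,0,0,0,1,0,0,0,0,0,0,1],
)

```text
clock: 21.25
eef_pos: [485.2, -333.6, 25.6]
eef_rot: [-3.141, 0.001, 3.032]
wrist_force: [0.2, -1.1, -1.4]
finger_gap: 10.1
finger_force: 40.0
```

>>> jog_arm(
  rows=[0,0,0,0,0,0,0.7,0,0,0,0,0,0,0.7,0,0,0,0,0,0,0.7,0,0,0,0,0,0,0.7,0,0,1,0,0,0,0.7,0,0,2.5,0,0,0,0.7,0,0,2.5,0,0,0,0.7,0,0,2.5,0,0,0,0.7,0,0,2.5,0,0,0,0.7,0,3.5,0.5,0,0,0,0.7,0,3.5,0.5,0,0,0,0.7,0,3.5,0.5,0,0,0,0.7,0,3.5,0.5,0,0,0,0.7,0,3.5,0.5,0,0,0,0.7,0,3.5,0.5,0,0,0,0.7,0,3.5,0.5,0,0,0,0.7,0,3.5,0.5,0,0,0,0.7,0,3.5,0.5,0,0,0,0.7,0,3.5,0.5,0,0,0,0.7,0,3.5,0.5,0,0,0,0.7],
)

```text
clock: 22.92
eef_pos: [484.3, 53.0, 190.7]
eef_rot: [3.141, 0.001, 3.032]
wrist_force: [1.0, -0.8, 0.3]
finger_gap: 28.2
finger_force: 0.0
```

>>> jog_arm(
  rows=[0,3.5,0,0,0,0,0.7,0,3.5,0,0,0,0,0.7,0,3.5,0,0,0,0,0.7,0,0,0,0,0,0,0.7,0,0,0,0,0,0,0.7],
)

```text
clock: 23.33
eef_pos: [484.4, 157.5, 190.0]
eef_rot: [3.142, 0.0, 3.035]
wrist_force: [0.5, -1.0, 0.5]
finger_gap: 28.3
finger_force: 0.0
```

Run:
```python
from meas import *
p,d=manip.camera("top");np.savez("top5.npz",p=p,d=d);m=manip.camera_model("top")
q,_=manip.camera("scene")
a=cv2.resize(p[135:245,190:480],(800,303),interpolation=cv2.INTER_CUBIC);b=cv2.resize(q[130:330,220:460],(354,295))
o=np.zeros((600,800,3),np.uint8);o[:303]=a;o[303:598,:354]=b;cv2.imwrite("pics/c5.png",o)
```

```text
(no output)
```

View pics/c5.png

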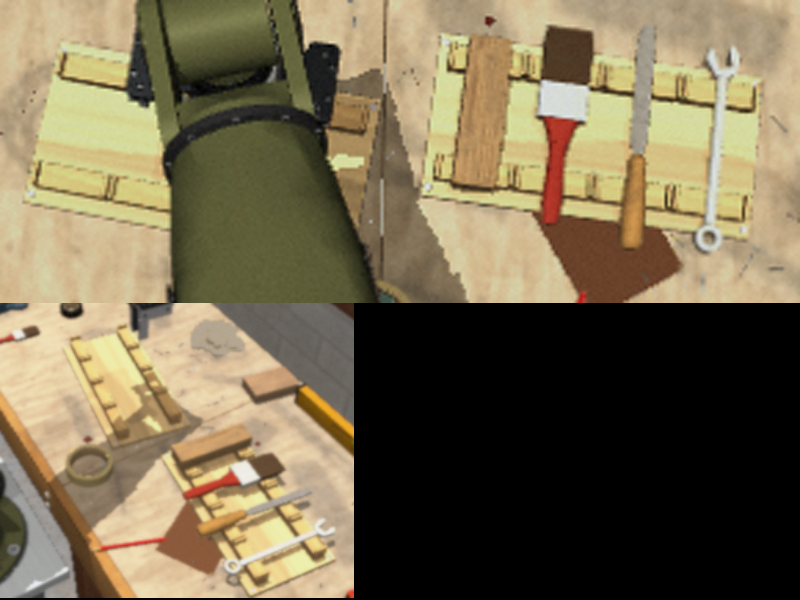

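All four lie flat in bays 1 to 4. I'll check the offsets numerically.

Run:
```python
from meas import *
m=manip.camera_model("top");s=np.array([800/290,303/110])
f=lambda l,z:unproj(m,(np.array(l,float)+.5)/s-.5+[190,135],z)[:,:2]
C=f([(441,34),(760,80),(748,238),(422,196)],10);c=C.mean(0);a=-.11;R=np.array([[np.cos(a),-np.sin(a)],[np.sin(a),np.cos(a)]])
print("rack",c.round(1))
for n,pt,z in(("block",[(490,37),(474,187)],62),("brush",[(569,27),(550,222)],46),("file",[(646,27),(632,247)],48),("spanner",[(722,49),(708,250)],39)):
    X=f(pt,z);L=(X.mean(0)-c)@R;e=X[0]-X[1];print(n,L.round(1),"len",np.linalg.norm(e).round(0),"ang",(np.arctan2(e[1],e[0])-a).round(3))
```

```text
rack [ 499.2 -205.7]
block [ -1.3 126.7] len 160.0 ang 0.013
brush [ 0.8 43.1] len 211.0 ang 0.011
file [ -1.1 -41.5] len 237.0 ang 0.034
spanner [  -1.6 -125.6] len 219.0 ang 0.018
```

All four are within 2 mm of the bay middles, so I'm handing the job in.

```bash
python3 -c "
from cell import manip
print(manip.sign_off())"
```

```text
the job is handed in; nothing more can be done
None
```

The block, brush, file and spanner now lie in the empty rack in their original left-to-right order, each measured within about 2 mm of its bay's middle, and the job was handed in at about 23 s on the robot clock.

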